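Screw down the lid clamp of an ingredient box

TASK

The thumbscrew on the ingredient box's lid clamp is loose: turn it clockwise (seen from above) by pushing its wings round with a fingertip, stroke after stroke, until it stops with its foot tight on the lid. Do not pinch the wings, and leave everything else standing where it is.

Things in the scene. Friction and masses are not known exactly. Their poses are not given: they have to be found in the camera images.
- box: White lidded ingredient box, 170 (x) x 220 (y) mm, fixed to the counter; origin at the centre of its underside, y along its long side. Lid 182 x 232 mm, top at z = 93 mm. A 30 mm wide dark steel yoke spans it along y, top at z = 124 mm, a leg at each end. The thumbscrew stands upright through the yoke's middle, on the box's z axis.
- keeper (a point): Top of a dark steel keeper fixed to the yoke, 64 mm from the screw's axis along the box's +y, 182 mm up. From it a post 6 mm thick goes down to the yoke and a tab 16 mm wide, 4 mm thick, runs inward over the wings to 4 mm short of its axis. The wings pass under the tab; a finger cannot pass this side, but the rest of the circle round the head is open from above.
- thumbscrew (a joint): Turn of the thumbscrew, rad, growing clockwise seen from above: 0 is fully unscrewed, 11.0 the stop, where its rubber foot bears tight on the lid. It sinks 6 mm per turn. It starts between 0 and 3. Light friction, about 0.06 N m: some 2 N at 35 mm radius moves it; it stays where it is left and does not spin on.
- screw_head (a point): Centre of the steel head, on its upright axis at mid-height of the wings (13 mm above and below). About 158 mm above the counter when unscrewed, 148 mm when tight. Hub 20 mm across, top 1 mm above this point. Two flat upright wings, opposite each other along this frame's x axis, reach 46 mm from the axis; 5 mm thick, 10 mm over the thumb pads.
- wing_end (a point): Middle of the outer end of one wing, 46 mm from the axis at the wings' mid-height. The other wing lies opposite.
- drive_pads: The two raised thumb pads (26 x 18 mm, 17 to 43 mm from the axis) on those faces of the wings that are pushed to turn the screw clockwise from above: on the +y face of the wing towards screw_head's +x, and on the -y face of the other. Origin on the axis, at the underside of the head.
- back_pads: The two like thumb pads on the opposite faces of the wings. Origin on the axis, at the underside of the head.
- cup: Steel measuring cup, 44 mm across, 40 mm tall, standing on the box's lid to one side of the yoke; origin centre of underside. Not part of the job.
- shaker: Aluminium shaker, 72 mm across, 118 mm tall, on the counter; origin centre of underside. Not part of the job.
- pan: Small open steel pan, 176 x 108 mm, 65 mm tall, on the counter; origin centre of underside. Not part of the job.
- squeeze: Clear squeeze bottle, 56 mm across, 160 mm tall, on the counter; origin centre of underside. Not part of the job.
- jar: Glass jar with steel lid, 80 mm across, 90 mm tall, on the counter; origin centre of underside. Not part of the job.
- cutter: Steel ring cutter, 48 mm across, 28 mm tall, standing on the box's lid on the other side of the yoke; origin centre of underside. Not part of the job.
Mind the look-alikes: they are no part of the job. Leave any blue look-alike of the jar alone.

How it is judged:
By the outcome, as a careful person would: the job done as asked, in the order asked, and still so for the second after the job is handed in, with the robot touching nothing.
It also fails if it takes over 58 s, if anything falls off the work surface, if the arm or the gripper's body presses on something with over 40 N, if the wrist force passes 120 N, or if a joint passes its speed limit or range.

ROBOT

A 7-joint arm with a two-finger parallel gripper is mounted at the origin on the work surface. World frame = base frame: x ahead of the robot, y to its left, z up, the work surface at z = 0. Lengths are in m, angles in rad, forces in N, time in s.
With the tool pointing down it reaches from about 0.425 to 0.925 m from the base axis. Payload 6.8 kg.
Tool frame: the origin (TCP) lies at the very end of the fingers, on their centre line; the grasp point (between the pads) lies 19 mm behind it; z points along the fingers, y is the line along which they close (so a half turn about z gives the same grasp; the last joint's range is limited). The gripper opens to 85 mm and grips with 20 to 120 N. Pads are 22 mm wide; open, the fingers measure 114 mm over their backs; the gripper's body (76 mm by 85 mm) begins 54 mm behind the grasp point. The pads swing forward as they close: fully open they stand 13 mm farther back than shut.
Start: joints at [1.122, 0.477, 0.022, 1.555, -0.011, 1.109, -0.083], TCP at [0.226, -0.636, 0.202] pointing down, gripper open.
Joint ranges: [-2.96, 2.96], [-0.34, 2.1], [-1.41, 1.46], [0.24, 2.44], [-1.37, 4.51], [0.17, 1.92], [-2.96, 2.96]. Speed limits (rad/s): [2.39, 2.39, 3.14, 3.14, 3.14, 3.14, 3.14].

INTERFACE

Orientations are given as a rotation vector (axis times angle).
In Python, from bench import r gives the robot as it stands.
- The arm moves only by the shell command python3 -m jog 'ROWS' [FORCE]. ROWS is JSON, a list of rows, each an object of numbers: "fingers": the finger opening in m, from 0 to 0.0854; "x", "y", "z": the shift along the tool's x, y, z in m; "rx", "ry", "rz": the turn, a rotation vector about the tool's x, y, z in degrees. In form: [{"fingers": .., "x": .., "y": .., "z": .., "rx": .., "ry": .., "rz": ..}, ...]. A call has 1 to 8 rows; each row shifts and turns the commanded pose from where the row before left it, along the tool's axes as they then stand; what a row does not reach is not made up. A row lasts 1/8 s, in which the tool goes at most 62.5 mm and 10.7 degrees, less where a joint would pass 70% of its speed; a pose out of reach is approached as far as the arm can. A call is refused whole if a number of a shift passes 0.0625 or a number of a turn 10.7, either way. A call with a gripper value outside its range is refused whole. The fingers move at their own pace and stop on an object; FORCE is the grip in N (left out, the last holds). Time passes only in rows, so rows that do not move let the fingers close. It gives the time, the measured TCP pose, the force, the opening and the grip force at its end, in the units of the state.
- r.get_obs(): the state, without advancing time (a new reading comes with each control period).
- r.grab_frame(name): name is "side" or "top" or "wrist"; returns (picture, depth): 400x640x3 uint8, red, green, blue; 400x640 float32, m along the optical axis (not along the pixel's ray), 0 where there is no reading.
- r.get_calibration(name): a dict with "mtx" (3x3 intrinsics, pixels), "extrinsics" (4x4, takes a point from camera to world coordinates). Camera axes: x right, y down, z forward; pixel columns grow to the right and rows downward; lengths in m; the calibration is good to about 2 mm. The wrist camera is an equidistant fisheye: a pixel r from the principal point sees the ray r / f radians off the axis. A picture is of the moment at which its call begins: read the wrist's pose just before it. get_calibration takes no time and is no camera call; for the wrist camera it gives the pose at the moment of the call.
- r.hand_in(): hands the job in; it is judged then, once.
Trained networks look in the newest picture that a camera, given by its name, has taken for a name from the list of things; names that differ only in an ending like _2 or _b are one class to them, and where a whole thing is asked for, a point or a joint stands for the part that bears it (a point fixed in the world has none). Each returns a list of dicts, best first, with "score" (0 to 1); they miss things now and then, are a little off and sometimes report something else, mostly with a low value. They report only what shows in the picture. A call takes as long as a camera call. They do not tell look-alikes from the thing itself.
- r.search_frame(target, camera): "xyz" ([x, y, z] in m, in world coordinates, good to about 4 mm: the middle of the surface that is visible of it).
- r.landmark_of(target, camera): "xyz" ([x, y, z] in m, in world coordinates, good to about 4 mm: a listed point, or the origin of a listed thing).
The state is a dict: "clock": time; "joints": joint angles; "qvel": joint speeds; "tau": joint torques, N m; "tcp_pos": TCP position; "orientation": TCP orientation; "contact_force": force on the tool from outside, world axes, zero at the start; "moment": the same for the moment, N m; "grip_width": finger opening in m; "gripper_force": force on a finger pad.
Only numpy, scipy, OpenCV 4.12 (cv2) and the standard library are available. Lean on these libraries where they do the work, as an engineer would, in place of code of your own. Each camera call takes 0.05 s, during which the arm holds its last target. There are 200 camera calls.

## Working session

There is one attempt and no reset: what is moved stays moved. The work goes in short steps, Python scripts to look and compute and a shell command to move; the robot and the scene stay as the last step left them, time stands still between calls to the robot, and variables do not carry over. Pictures are saved under pics/ and viewed, at most 10 in all, crops included, and the job is handed in when it is done.

```bash
mkdir -p pics
cat > h.py <<'E'
from bench import r
import numpy as np, cv2
from scipy.spatial.transform import Rotation as R
def st():
    o=r.get_obs(); return np.array(o["tcp_pos"]),R.from_rotvec(o["orientation"]).as_matrix(),o
def show(n=""):
    p,M,o=st(); print(n,round(o["clock"],2),p.round(4),"x",M[:,0].round(3),"y",M[:,1].round(3),"F",np.round(o["contact_force"],1),"w",round(o["grip_width"],4))
E
python3 - <<'E'
from h import *
show()
for c in("top","side"):
    im,d=r.grab_frame(c); cv2.imwrite(f"pics/{c}0.png",im[:,:,::-1])
    for t in("box","keeper","screw_head","wing_end","drive_pads","cup","cutter","shaker","squeeze"):
        print(c,t,[(np.round(k["xyz"],3).tolist(),round(k["score"],2)) for k in r.landmark_of(t,c)[:3]])
E
```

```text
0.0 [ 0.2254 -0.6356  0.2014] x [ 0.942  0.334 -0.   ] y [ 0.334 -0.942 -0.002] F [-0.5 -0.4  0.2] w 0.0855
top box [([0.503, 0.092, -0.002], 0.98)]
top keeper [([0.538, 0.146, 0.182], 0.62)]
top screw_head [([0.503, 0.099, 0.158], 0.54)]
top wing_end [([0.477, 0.054, 0.153], 0.52)]
top drive_pads []
top cup [([0.428, 0.07, 0.097], 0.62), ([0.48, 0.054, 0.156], 0.35)]
top cutter []
top shaker []
top squeeze [([0.426, 0.319, 0.0], 0.88)]
side box [([0.499, 0.095, 0.001], 0.65)]
side keeper [([0.538, 0.145, 0.179], 0.97), ([0.503, 0.098, 0.141], 0.63)]
side screw_head [([0.508, 0.095, 0.158], 0.74)]
side wing_end [([0.48, 0.058, 0.155], 0.64)]
side drive_pads [([0.501, 0.094, 0.137], 0.54)]
side cup [([0.423, 0.07, 0.094], 0.78)]
side cutter [([0.54, 0.061, 0.094], 0.42)]
side shaker [([0.599, 0.349, 0.001], 0.81)]
side squeeze [([0.426, 0.322, -0.001], 0.58)]
```

View pics/top0.png

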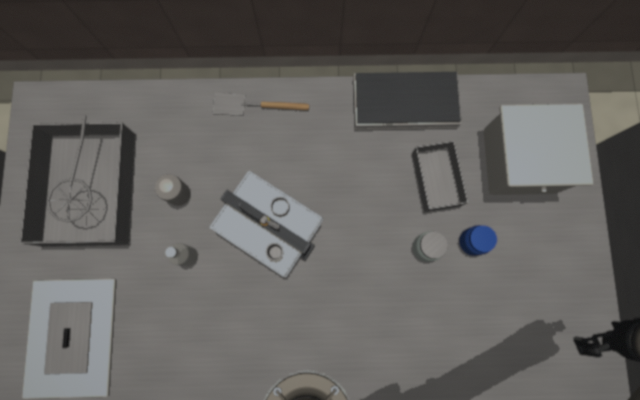

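View pics/side0.png

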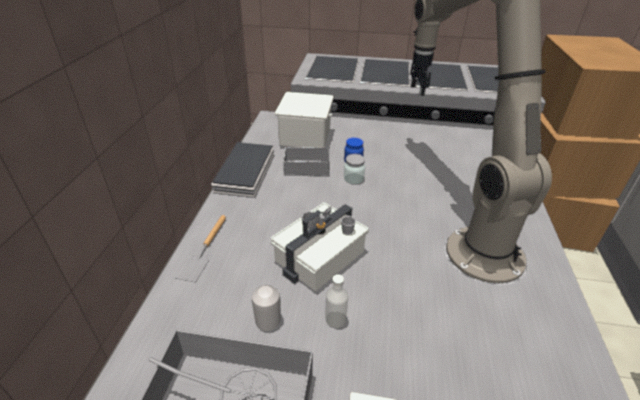

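The top view shows the yoke running from upper left to lower right through the box at (267,222), with the keeper at upper left. The wings lie nearly along the yoke, one of them under the tab. The side view agrees. The look-alikes (blue jar) are far away. The axis is at about (0.503, 0.095) and the keeper bearing is about 55°. Next I move above the box with the tool closed.

```bash
python3 -m jog '[{"fingers":0,"z":-0.06},{"z":-0.04,"x":0.02,"y":-0.025},{"x":0.036,"y":-0.0426},{"x":0.036,"y":-0.0426},{"x":0.036,"y":-0.0426},{"x":0.036,"y":-0.0426},{"x":0.036,"y":-0.0426},{"x":0.036,"y":-0.0426}]' | tail -3
python3 -m jog '[{"x":0.036,"y":-0.0426},{"x":0.036,"y":-0.0426},{"x":0.036,"y":-0.0426},{"x":0.036,"y":-0.0426},{"x":0.036,"y":-0.0426},{"x":0.036,"y":-0.0426},{"x":0.036,"y":-0.0426},{"rz":-10}]' | tail -3
python3 -m jog '[{"rz":-10.5},{"rz":-10.5},{"rz":-10.5},{"rz":-10.5},{"rz":-10.5},{"rz":-10.5},{"rz":-10.5},{"rz":-10.5}]' | tail -3
python3 -m jog '[{"rz":-10.5},{"rz":-10.5},{"rz":-10.5},{},{}]' | tail -3
python3 - <<'E'
from h import *
show(); print(np.round(r.get_obs()["joints"],2))
C=r.get_calibration("wrist"); print(np.array(C["extrinsics"]).round(3))
im,d=r.grab_frame("wrist"); cv2.imwrite("pics/w1.png",im[:,:,::-1])
for t in("box","keeper","screw_head","wing_end","drive_pads","cup","cutter"):
    print(t,[(np.round(k["xyz"],4).tolist(),round(k["score"],2)) for k in r.landmark_of(t,"wrist")[:3]])
E
```

```text
1.0 [ 0.2256 -0.6362  0.2024] x [0.942 0.334 0.   ] y [ 0.334 -0.942 -0.   ] F [ 0.1  0.2 -0.4] w 0.0856
[ 1.12  0.48  0.02  1.56 -0.01  1.11 -0.08]
[[ 0.334 -0.895 -0.294  0.301]
 [-0.942 -0.318 -0.104 -0.61 ]
 [-0.     0.312 -0.95   0.374]
 [ 0.     0.     0.     1.   ]]
box []
keeper []
screw_head []
wing_end []
drive_pads []
cup []
cutter []validation failed for argument at $[0]...
validation failed for argument at $[0]...
validation failed for argument at $[0]...
validation failed for argument at $[0]...
```

```bash
python3 -m jog '[{"fingers":0,"x":0,"y":0,"z":-0.06,"rx":0,"ry":0,"rz":0}]'
python3 - <<'E'
from h import *
show()
E
```

```text
clock: 1.52
tcp_pos: [0.2245, -0.6331, 0.2577]
orientation: [-3.086, -0.531, 0.004]
contact_force: [0.2, -0.4, -0.0]
grip_width: 0.0695
gripper_force: 0.0
 1.52 [ 0.2245 -0.6331  0.2577] x [ 0.942  0.335 -0.001] y [ 0.335 -0.942 -0.011] F [ 0.2 -0.4 -0. ] w 0.0695
```

Every row needs all its keys.

```bash
python3 -m jog '[{"fingers":0,"x":0.025,"y":-0.03,"z":-0.04,"rx":0,"ry":0,"rz":0},{"fingers":0,"x":0.036,"y":-0.0426,"z":0,"rx":0,"ry":0,"rz":0},{"fingers":0,"x":0.036,"y":-0.0426,"z":0,"rx":0,"ry":0,"rz":0},{"fingers":0,"x":0.036,"y":-0.0426,"z":0,"rx":0,"ry":0,"rz":0},{"fingers":0,"x":0.036,"y":-0.0426,"z":0,"rx":0,"ry":0,"rz":0},{"fingers":0,"x":0.036,"y":-0.0426,"z":0,"rx":0,"ry":0,"rz":0},{"fingers":0,"x":0.036,"y":-0.0426,"z":0,"rx":0,"ry":0,"rz":0},{"fingers":0,"x":0.036,"y":-0.0426,"z":0,"rx":0,"ry":0,"rz":0}]' | head -2
python3 -m jog '[{"fingers":0,"x":0.036,"y":-0.0426,"z":0,"rx":0,"ry":0,"rz":0},{"fingers":0,"x":0.036,"y":-0.0426,"z":0,"rx":0,"ry":0,"rz":0},{"fingers":0,"x":0.036,"y":-0.0426,"z":0,"rx":0,"ry":0,"rz":0},{"fingers":0,"x":0.036,"y":-0.0426,"z":0,"rx":0,"ry":0,"rz":0},{"fingers":0,"x":0.036,"y":-0.0426,"z":0,"rx":0,"ry":0,"rz":0},{"fingers":0,"x":0.036,"y":-0.0426,"z":0,"rx":0,"ry":0,"rz":0},{"fingers":0,"x":0,"y":0,"z":0,"rx":0,"ry":0,"rz":-10.5},{"fingers":0,"x":0,"y":0,"z":0,"rx":0,"ry":0,"rz":-10.5}]' | head -2
python3 -m jog '[{"fingers":0,"x":0,"y":0,"z":0,"rx":0,"ry":0,"rz":-10.5},{"fingers":0,"x":0,"y":0,"z":0,"rx":0,"ry":0,"rz":-10.5},{"fingers":0,"x":0,"y":0,"z":0,"rx":0,"ry":0,"rz":-10.5},{"fingers":0,"x":0,"y":0,"z":0,"rx":0,"ry":0,"rz":-10.5},{"fingers":0,"x":0,"y":0,"z":0,"rx":0,"ry":0,"rz":-10.5},{"fingers":0,"x":0,"y":0,"z":0,"rx":0,"ry":0,"rz":-10.5},{"fingers":0,"x":0,"y":0,"z":0,"rx":0,"ry":0,"rz":-10.5},{"fingers":0,"x":0,"y":0,"z":0,"rx":0,"ry":0,"rz":-10.5}]' | head -2
python3 -m jog '[{"fingers":0,"x":0,"y":0,"z":0,"rx":0,"ry":0,"rz":-10.5},{"fingers":0,"x":0,"y":0,"z":0,"rx":0,"ry":0,"rz":-10.5},{"fingers":0,"x":0,"y":0,"z":0,"rx":0,"ry":0,"rz":0}]' | head -2
cat > look.py <<'E'
from h import *
import sys
show(); print(np.round(r.get_obs()["joints"],2))
C=r.get_calibration("wrist"); print(np.array(C["extrinsics"]).round(3).tolist())
im,d=r.grab_frame("wrist"); cv2.imwrite(f"pics/{sys.argv[1]}.png",im[:,:,::-1])
for t in sys.argv[2:]:
    print(t,[(np.round(k["xyz"],4).tolist(),round(k["score"],2)) for k in r.landmark_of(t,"wrist")[:3]])
E
python3 look.py w2 box keeper screw_head wing_end drive_pads cup cutter
```

```text
clock: 2.52
tcp_pos: [0.3774, -0.2325, 0.3027]
clock: 3.52
tcp_pos: [0.4952, 0.0798, 0.3024]
clock: 4.53
tcp_pos: [0.4951, 0.0787, 0.3025]
clock: 4.9
tcp_pos: [0.4952, 0.0787, 0.3024]
 4.9 [0.4952 0.0787 0.3024] x [-0.823  0.568 -0.   ] y [0.568 0.823 0.   ] F [-0.3  0.5  0.9] w -0.0005
[ 0.47  0.19 -0.85  1.79  0.15  1.23  0.55]
[[0.567, 0.782, 0.256, 0.429], [0.823, -0.539, -0.177, 0.124], [-0.0, 0.311, -0.95, 0.474], [0.0, 0.0, 0.0, 1.0]]
box [([0.5004, 0.0944, -0.003], 0.62)]
keeper [([0.5371, 0.1477, 0.1818], 0.68), ([0.5008, 0.0945, -0.0007], 0.38)]
screw_head [([0.5053, 0.0971, 0.1598], 0.98)]
wing_end [([0.4815, 0.0548, 0.1559], 0.74)]
drive_pads []
cup [([0.4233, 0.0674, 0.0933], 0.56), ([0.4268, 0.3223, -0.0022], 0.55)]
cutter [([0.5411, 0.0537, 0.0976], 0.79), ([0.5021, 0.0958, 0.1591], 0.64)]
```

View pics/w2.png

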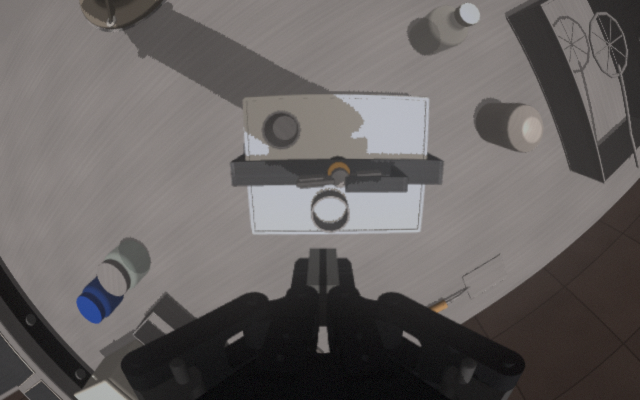

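The picture shows box and yoke level in the image, so tool y runs along box y, and the screw hub is at (340,175). The left wing reaches (300,185), about 4° off the yoke. Cup and cutter are clear of the 32 mm circle. I now go down beside the free wing.

```bash
python3 -m jog '[{"fingers":0,"x":-0.0276,"y":0.0092,"z":0,"rx":0,"ry":0,"rz":0},{"fingers":0,"x":0,"y":0,"z":0.05,"rx":0,"ry":0,"rz":0},{"fingers":0,"x":0,"y":0,"z":0.05,"rx":0,"ry":0,"rz":0},{"fingers":0,"x":0,"y":0,"z":0.032,"rx":0,"ry":0,"rz":0},{"fingers":0,"x":0,"y":0,"z":0.03,"rx":0,"ry":0,"rz":0},{"fingers":0,"x":0,"y":0,"z":0,"rx":0,"ry":0,"rz":0}]'
python3 look.py w3 screw_head wing_end keeper
```

```text
clock: 6.05
tcp_pos: [0.5215, 0.0704, 0.1385]
orientation: [-0.93, -2.996, 0.003]
contact_force: [-0.1, 0.5, 0.9]
grip_width: -0.0002
gripper_force: 0.0
 6.05 [0.5215 0.0704 0.1385] x [-0.824  0.566  0.004] y [ 0.566  0.824 -0.003] F [-0.1  0.5  0.9] w -0.0002
[ 0.37  0.42 -0.77  1.93  0.35  0.94  0.4 ]
[[0.566, 0.785, 0.252, 0.456], [0.824, -0.538, -0.177, 0.115], [-0.003, 0.308, -0.951, 0.31], [0.0, 0.0, 0.0, 1.0]]
screw_head [([0.5012, 0.0937, 0.1593], 0.86)]
wing_end [([0.4833, 0.0604, 0.1559], 0.58)]
keeper [([0.5358, 0.1503, 0.1831], 0.69)]
```

View pics/w3.png

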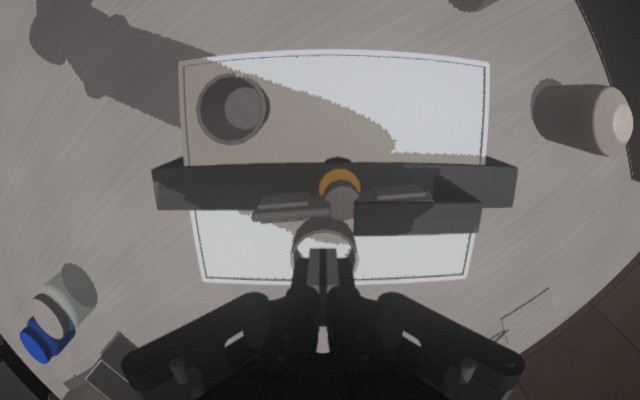

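The closed fingertip at (322,265) is free, beside the wing that runs from (255,210) to (330,205). The axis estimate holds. First stroke:

```bash
python3 -m jog '[{"fingers":0,"x":0.0047,"y":-0.0101,"z":0,"rx":0,"ry":0,"rz":0},{"fingers":0,"x":0.0078,"y":-0.0078,"z":0,"rx":0,"ry":0,"rz":0},{"fingers":0,"x":0.0101,"y":-0.0047,"z":0,"rx":0,"ry":0,"rz":0},{"fingers":0,"x":0.0111,"y":-0.001,"z":0,"rx":0,"ry":0,"rz":0},{"fingers":0,"x":0.0107,"y":0.0029,"z":0,"rx":0,"ry":0,"rz":0}]'
python3 look.py w4 screw_head wing_end
```

```text
clock: 6.88
tcp_pos: [0.4745, 0.0787, 0.1408]
orientation: [0.931, 2.999, -0.001]
contact_force: [0.8, -2.1, 3.1]
grip_width: -0.0002
gripper_force: 1.6
 6.88 [0.4745 0.0787 0.1408] x [-0.824  0.566 -0.001] y [ 0.566  0.824 -0.   ] F [ 0.8 -2.1  3.1] w -0.0002
[ 0.39  0.34 -0.81  2.03  0.31  0.9   0.38]
[[0.566, 0.783, 0.257, 0.408], [0.824, -0.538, -0.177, 0.124], [-0.001, 0.312, -0.95, 0.312], [0.0, 0.0, 0.0, 1.0]]
screw_head [([0.5004, 0.096, 0.1583], 0.92)]
wing_end [([0.4683, 0.067, 0.1571], 0.68), ([0.4276, 0.3209, -0.0021], 0.43), ([0.6019, 0.3459, -0.0029], 0.32)]
```

View pics/w4.png

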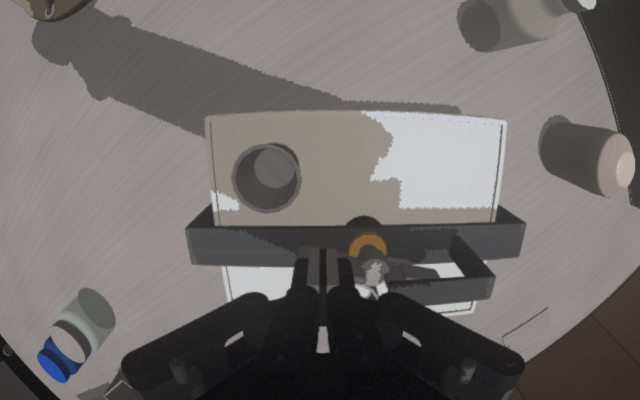

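The finger is pushing with about 2 N, as expected from the friction given, and the near wing is hidden behind the gripper. I finish the stroke, lift, and look.

```bash
python3 -m jog '[{"fingers":0,"x":0.0091,"y":0.0064,"z":0,"rx":0,"ry":0,"rz":0},{"fingers":0,"x":0.0064,"y":0.0091,"z":0,"rx":0,"ry":0,"rz":0},{"fingers":0,"x":0.0029,"y":0.0107,"z":0,"rx":0,"ry":0,"rz":0},{"fingers":0,"x":-0.001,"y":0.0111,"z":0,"rx":0,"ry":0,"rz":0},{"fingers":0,"x":-0.0032,"y":0.0077,"z":0,"rx":0,"ry":0,"rz":0}]' | grep -E "tcp|contact"
python3 -m jog '[{"fingers":0,"x":0,"y":0,"z":-0.06,"rx":0,"ry":0,"rz":0},{"fingers":0,"x":-0.029,"y":-0.0122,"z":-0.015,"rx":0,"ry":0,"rz":0},{"fingers":0,"x":-0.0296,"y":-0.0121,"z":0,"rx":0,"ry":0,"rz":0}]'| grep -E "tcp|contact"
python3 look.py w5 screw_head wing_end
```

```text
tcp_pos: [0.4891, 0.1249, 0.1403]
contact_force: [-0.4, 0.2, 0.7]
tcp_pos: [0.5251, 0.0706, 0.2173]
contact_force: [0.0, -0.0, -0.1]
 8.03 [0.5251 0.0706 0.2173] x [-0.825  0.566 -0.003] y [0.566 0.825 0.002] F [ 0.  -0.  -0.1] w -0.0001
[ 0.42  0.32 -0.82  1.85  0.27  1.08  0.48]
[[0.565, 0.783, 0.26, 0.458], [0.825, -0.537, -0.176, 0.116], [0.002, 0.314, -0.949, 0.388], [0.0, 0.0, 0.0, 1.0]]
screw_head [([0.4997, 0.0946, 0.1581], 0.69)]
wing_end [([0.4588, 0.0833, 0.1558], 0.72)]
```

View pics/w5.png

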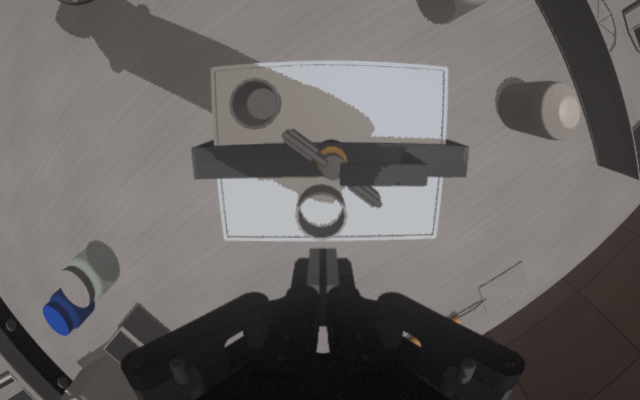

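After the stroke the wings stand at α≈139° (the wing runs from (290,135) to (375,200)). The finger turned them only about 45° and then slipped under the wing's lower edge, because it was too high. I go deeper, to z≈0.130 (yoke top 0.124).

```bash
python3 -m jog '[{"fingers":0,"x":0,"y":0,"z":0.05,"rx":0,"ry":0,"rz":0},{"fingers":0,"x":0,"y":0,"z":0.025,"rx":0,"ry":0,"rz":0},{"fingers":0,"x":0,"y":0,"z":0.011,"rx":0,"ry":0,"rz":0},{"fingers":0,"x":0,"y":0,"z":0,"rx":0,"ry":0,"rz":0}]' | grep -E "tcp|contact"
python3 -m jog '[{"fingers":0,"x":0.0047,"y":-0.0101,"z":0,"rx":0,"ry":0,"rz":0},{"fingers":0,"x":0.0078,"y":-0.0078,"z":0,"rx":0,"ry":0,"rz":0},{"fingers":0,"x":0.0101,"y":-0.0047,"z":0,"rx":0,"ry":0,"rz":0},{"fingers":0,"x":0.0111,"y":-0.001,"z":0,"rx":0,"ry":0,"rz":0},{"fingers":0,"x":0.0107,"y":0.0029,"z":0,"rx":0,"ry":0,"rz":0},{"fingers":0,"x":0.0091,"y":0.0064,"z":0,"rx":0,"ry":0,"rz":0}]'| grep -E "tcp|contact"
python3 -m jog '[{"fingers":0,"x":0.0064,"y":0.0091,"z":0,"rx":0,"ry":0,"rz":0},{"fingers":0,"x":0.0029,"y":0.0107,"z":0,"rx":0,"ry":0,"rz":0}]' | grep -E "tcp|contact"
python3 -m jog '[{"fingers":0,"x":-0.001,"y":0.0111,"z":0,"rx":0,"ry":0,"rz":0},{"fingers":0,"x":-0.0032,"y":0.0077,"z":0,"rx":0,"ry":0,"rz":0}]' | grep -E "tcp|contact"
python3 -m jog '[{"fingers":0,"x":0,"y":0,"z":-0.06,"rx":0,"ry":0,"rz":0},{"fingers":0,"x":-0.029,"y":-0.0122,"z":-0.026,"rx":0,"ry":0,"rz":0},{"fingers":0,"x":-0.0296,"y":-0.0121,"z":0,"rx":0,"ry":0,"rz":0}]'| grep -E "tcp|contact"
python3 look.py w6 screw_head wing_end
```

```text
tcp_pos: [0.5228, 0.0715, 0.1292]
contact_force: [0.5, -0.1, -0.0]
tcp_pos: [0.471, 0.0892, 0.1297]
contact_force: [1.4, -3.5, 1.1]
tcp_pos: [0.4738, 0.1111, 0.1291]
contact_force: [-1.0, -3.8, 1.2]
tcp_pos: [0.488, 0.125, 0.1288]
contact_force: [-3.2, -1.5, -0.5]
tcp_pos: [0.5265, 0.0724, 0.2186]
contact_force: [0.2, -0.3, 0.3]
 10.3 [0.5265 0.0724 0.2186] x [-0.825  0.565 -0.005] y [0.565 0.825 0.006] F [ 0.2 -0.3  0.3] w -0.0001
[ 0.42  0.32 -0.82  1.84  0.27  1.08  0.48]
[[0.565, 0.782, 0.264, 0.459], [0.825, -0.537, -0.173, 0.117], [0.006, 0.316, -0.949, 0.39], [0.0, 0.0, 0.0, 1.0]]
screw_head []
wing_end [([0.5069, 0.1449, 0.1544], 0.57)]
```

View pics/w6.png

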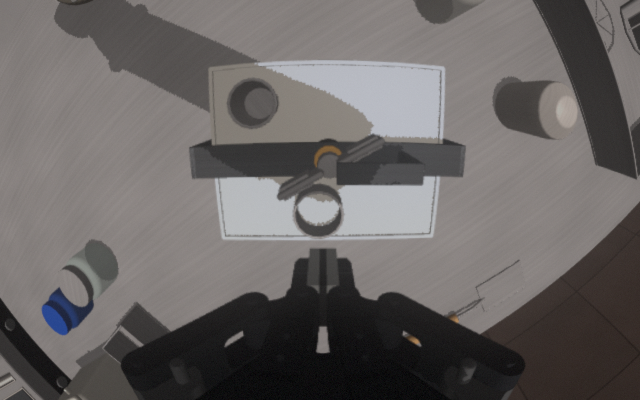

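This stroke worked: the wings went to α≈29°, with the near wing at (280,195) and the far wing at (383,140). Now the next stroke.

```bash
python3 -m jog '[{"fingers":0,"x":0,"y":0,"z":0.05,"rx":0,"ry":0,"rz":0},{"fingers":0,"x":0,"y":0,"z":0.025,"rx":0,"ry":0,"rz":0},{"fingers":0,"x":0,"y":0,"z":0.011,"rx":0,"ry":0,"rz":0},{"fingers":0,"x":0,"y":0,"z":0,"rx":0,"ry":0,"rz":0}]' | grep -E "tcp|contact"
python3 -m jog '[{"fingers":0,"x":0.0047,"y":-0.0111,"z":0,"rx":0,"ry":0,"rz":0},{"fingers":0,"x":0.0078,"y":-0.0088,"z":0,"rx":0,"ry":0,"rz":0},{"fingers":0,"x":0.0101,"y":-0.0047,"z":0,"rx":0,"ry":0,"rz":0},{"fingers":0,"x":0.0111,"y":-0.001,"z":0,"rx":0,"ry":0,"rz":0},{"fingers":0,"x":0.0107,"y":0.0029,"z":0,"rx":0,"ry":0,"rz":0},{"fingers":0,"x":0.0091,"y":0.0064,"z":0,"rx":0,"ry":0,"rz":0}]'| grep -E "tcp|contact"
python3 -m jog '[{"fingers":0,"x":0.0064,"y":0.0091,"z":0,"rx":0,"ry":0,"rz":0},{"fingers":0,"x":0.0029,"y":0.0107,"z":0,"rx":0,"ry":0,"rz":0}]' | grep -E "tcp|contact"
python3 -m jog '[{"fingers":0,"x":-0.001,"y":0.0111,"z":0,"rx":0,"ry":0,"rz":0},{"fingers":0,"x":-0.0032,"y":0.0077,"z":0,"rx":0,"ry":0,"rz":0}]' | grep -E "tcp|contact"
python3 -m jog '[{"fingers":0,"x":0,"y":0,"z":-0.06,"rx":0,"ry":0,"rz":0},{"fingers":0,"x":-0.029,"y":-0.0122,"z":-0.026,"rx":0,"ry":0,"rz":0},{"fingers":0,"x":-0.0296,"y":-0.0121,"z":0,"rx":0,"ry":0,"rz":0}]'| grep -E "tcp|contact"
python3 look.py w7 screw_head wing_end cup cutter
```

```text
tcp_pos: [0.523, 0.0719, 0.1293]
contact_force: [0.4, 0.6, 0.8]
tcp_pos: [0.4685, 0.0874, 0.129]
contact_force: [1.4, -3.1, 2.0]
tcp_pos: [0.4721, 0.1092, 0.1287]
contact_force: [-1.0, -3.6, 1.6]
tcp_pos: [0.4869, 0.1231, 0.1289]
contact_force: [-2.5, -2.8, 1.9]
tcp_pos: [0.525, 0.0707, 0.2183]
contact_force: [-0.5, 0.2, 0.3]
 12.57 [0.525  0.0707 0.2183] x [-0.825  0.565 -0.004] y [0.565 0.825 0.006] F [-0.5  0.2  0.3] w -0.0004
[ 0.43  0.32 -0.82  1.85  0.27  1.08  0.48]
[[0.564, 0.782, 0.263, 0.458], [0.825, -0.537, -0.174, 0.115], [0.005, 0.315, -0.949, 0.389], [0.0, 0.0, 0.0, 1.0]]
screw_head [([0.5014, 0.0991, 0.1533], 0.94)]
wing_end [([0.5027, 0.0523, 0.1518], 0.7), ([0.422, 0.0673, 0.0948], 0.62)]
cup [([0.4246, 0.0698, 0.096], 0.71)]
cutter [([0.5393, 0.0561, 0.0959], 0.89)]
```

Again exactly half a turn, and cup and cutter are unmoved. The stop may now come within 120–295°, so the later part of this stroke goes in small steps.

```bash
python3 -m jog '[{"fingers":0,"x":0,"y":0,"z":0.05,"rx":0,"ry":0,"rz":0},{"fingers":0,"x":0,"y":0,"z":0.025,"rx":0,"ry":0,"rz":0},{"fingers":0,"x":0,"y":0,"z":0.011,"rx":0,"ry":0,"rz":0},{"fingers":0,"x":0,"y":0,"z":0,"rx":0,"ry":0,"rz":0}]' | grep -E "tcp|contact"
python3 -m jog '[{"fingers":0,"x":0.0047,"y":-0.0101,"z":0,"rx":0,"ry":0,"rz":0},{"fingers":0,"x":0.0078,"y":-0.0078,"z":0,"rx":0,"ry":0,"rz":0},{"fingers":0,"x":0.0101,"y":-0.0047,"z":0,"rx":0,"ry":0,"rz":0},{"fingers":0,"x":0.0111,"y":-0.001,"z":0,"rx":0,"ry":0,"rz":0},{"fingers":0,"x":0.0107,"y":0.0029,"z":0,"rx":0,"ry":0,"rz":0}]'| grep -E "tcp|contact"
python3 -m jog '[{"fingers":0,"x":0.0046,"y":0.0032,"z":0,"rx":0,"ry":0,"rz":0}]' | grep -E "tcp|contact"
python3 -m jog '[{"fingers":0,"x":0.0046,"y":0.0032,"z":0,"rx":0,"ry":0,"rz":0}]' | grep -E "tcp|contact"
python3 -m jog '[{"fingers":0,"x":0.0032,"y":0.0046,"z":0,"rx":0,"ry":0,"rz":0}]' | grep -E "tcp|contact"
```

```text
tcp_pos: [0.5217, 0.0701, 0.1293]
contact_force: [-0.1, 0.2, 0.3]
tcp_pos: [0.4728, 0.0768, 0.1295]
contact_force: [1.8, -2.1, 1.2]
tcp_pos: [0.4705, 0.0828, 0.1293]
contact_force: [1.2, -1.9, 0.1]
tcp_pos: [0.4691, 0.0879, 0.1292]
contact_force: [0.9, -2.1, 1.3]
tcp_pos: [0.4692, 0.0935, 0.1291]
contact_force: [1.1, -2.3, 0.4]
```

```bash
python3 -m jog '[{"fingers":0,"x":0.0032,"y":0.0046,"z":0,"rx":0,"ry":0,"rz":0}]' | grep -E "tcp|contact"
python3 -m jog '[{"fingers":0,"x":0.0015,"y":0.0053,"z":0,"rx":0,"ry":0,"rz":0}]' | grep -E "tcp|contact"
python3 -m jog '[{"fingers":0,"x":0.0014,"y":0.0054,"z":0,"rx":0,"ry":0,"rz":0}]' | grep -E "tcp|contact"
python3 -m jog '[{"fingers":0,"x":-0.0005,"y":0.0055,"z":0,"rx":0,"ry":0,"rz":0}]' | grep -E "tcp|contact"
```

```text
tcp_pos: [0.4694, 0.0991, 0.1292]
contact_force: [1.3, -1.5, -0.6]
tcp_pos: [0.4711, 0.1043, 0.1292]
contact_force: [-0.1, -1.7, -0.1]
tcp_pos: [0.473, 0.109, 0.1291]
contact_force: [0.0, -4.6, -0.3]
tcp_pos: [0.4762, 0.1131, 0.129]
contact_force: [-1.8, -4.8, -1.1]
```

```bash
python3 -m jog '[{"fingers":0,"x":-0.0005,"y":0.0056,"z":0,"rx":0,"ry":0,"rz":0}]' | grep -E "tcp|contact"
python3 -m jog '[{"fingers":0,"x":-0.0016,"y":0.0038,"z":0,"rx":0,"ry":0,"rz":0}]' | grep -E "tcp|contact"
python3 -m jog '[{"fingers":0,"x":-0.0016,"y":0.0039,"z":0,"rx":0,"ry":0,"rz":0}]' | grep -E "tcp|contact"
```

```text
tcp_pos: [0.4798, 0.1176, 0.1289]
contact_force: [-2.9, -3.8, -0.8]
tcp_pos: [0.4835, 0.1206, 0.1292]
contact_force: [-2.3, -2.1, -0.6]
tcp_pos: [0.4873, 0.123, 0.1293]
contact_force: [-3.4, -2.3, -1.2]
```

```bash
python3 -m jog '[{"fingers":0,"x":0,"y":0,"z":-0.06,"rx":0,"ry":0,"rz":0},{"fingers":0,"x":-0.029,"y":-0.0122,"z":-0.026,"rx":0,"ry":0,"rz":0},{"fingers":0,"x":-0.0296,"y":-0.0121,"z":0,"rx":0,"ry":0,"rz":0}]'| grep -E "tcp|contact"
python3 look.py w8 screw_head wing_end
python3 -m jog '[{"fingers":0,"x":0,"y":0,"z":0.05,"rx":0,"ry":0,"rz":0},{"fingers":0,"x":0,"y":0,"z":0.025,"rx":0,"ry":0,"rz":0},{"fingers":0,"x":0,"y":0,"z":0.011,"rx":0,"ry":0,"rz":0},{"fingers":0,"x":0,"y":0,"z":0,"rx":0,"ry":0,"rz":0}]' | grep -E "tcp|contact"
python3 -m jog '[{"fingers":0,"x":0.0023,"y":-0.005,"z":0,"rx":0,"ry":0,"rz":0}]'| grep -E "tcp|contact"
python3 -m jog '[{"fingers":0,"x":0.0024,"y":-0.0051,"z":0,"rx":0,"ry":0,"rz":0}]'| grep -E "tcp|contact"
python3 -m jog '[{"fingers":0,"x":0.0039,"y":-0.0039,"z":0,"rx":0,"ry":0,"rz":0}]'| grep -E "tcp|contact"
python3 -m jog '[{"fingers":0,"x":0.0039,"y":-0.0039,"z":0,"rx":0,"ry":0,"rz":0}]'| grep -E "tcp|contact"
```

```text
tcp_pos: [0.5254, 0.0708, 0.219]
contact_force: [-0.2, 0.1, -0.4]
 15.57 [0.5254 0.0708 0.219 ] x [-0.825  0.565 -0.006] y [0.565 0.825 0.007] F [-0.2  0.1 -0.4] w 0.0003
[ 0.43  0.32 -0.83  1.85  0.27  1.08  0.48]
[[0.564, 0.782, 0.265, 0.458], [0.825, -0.537, -0.174, 0.115], [0.006, 0.317, -0.949, 0.39], [0.0, 0.0, 0.0, 1.0]]
screw_head [([0.5004, 0.0969, 0.1537], 0.68)]
wing_end [([0.4989, 0.1451, 0.1469], 0.81)]
tcp_pos: [0.5219, 0.0703, 0.1294]
contact_force: [0.2, 0.9, 0.5]
tcp_pos: [0.5182, 0.0674, 0.1306]
contact_force: [1.6, 0.0, 1.7]
tcp_pos: [0.5138, 0.0644, 0.1309]
contact_force: [3.0, 1.5, 1.7]
tcp_pos: [0.508, 0.0629, 0.1306]
contact_force: [3.2, 1.1, 2.9]
tcp_pos: [0.502, 0.0617, 0.1302]
contact_force: [2.8, 0.5, 2.0]
```

```bash
python3 -m jog '[{"fingers":0,"x":0.0050,"y":-0.0024,"z":0,"rx":0,"ry":0,"rz":0}]'| grep -E "tcp|contact"
python3 -m jog '[{"fingers":0,"x":0.0051,"y":-0.0023,"z":0,"rx":0,"ry":0,"rz":0}]'| grep -E "tcp|contact"
python3 -m jog '[{"fingers":0,"x":0.0055,"y":-0.0005,"z":0,"rx":0,"ry":0,"rz":0}]'| grep -E "tcp|contact"
```

```text
tcp_pos: [0.4962, 0.0623, 0.1298]
contact_force: [2.6, 1.7, 2.1]
tcp_pos: [0.4925, 0.0629, 0.1302]
contact_force: [11.0, -3.4, 2.6]
tcp_pos: [0.4907, 0.0639, 0.131]
contact_force: [18.1, -9.3, 3.9]
```

```bash
python3 -m jog '[{"fingers":0,"x":0.0056,"y":-0.0005,"z":0,"rx":0,"ry":0,"rz":0}]'| grep -E "tcp|contact"
python3 -m jog '[{"fingers":0,"x":0.0053,"y":0.0014,"z":0,"rx":0,"ry":0,"rz":0}]'| grep -E "tcp|contact"
```

```text
tcp_pos: [0.4835, 0.0678, 0.1313]
contact_force: [7.6, -4.4, 14.5]
tcp_pos: [0.4808, 0.0707, 0.1314]
contact_force: [7.3, -8.1, 13.2]
```

The force rose to about 20 N and then the tip moved on with an upward load. I back off, lift, and look at what happened.

```bash
python3 -m jog '[{"fingers":0,"x":-0.011,"y":0.0005,"z":0,"rx":0,"ry":0,"rz":0},{"fingers":0,"x":-0.006,"y":0.002,"z":0,"rx":0,"ry":0,"rz":0}]'| grep -E "tcp|contact"
python3 -m jog '[{"fingers":0,"x":0,"y":0,"z":-0.06,"rx":0,"ry":0,"rz":0},{"fingers":0,"x":-0.017,"y":0.018,"z":-0.026,"rx":0,"ry":0,"rz":0},{"fingers":0,"x":0,"y":0,"z":0,"rx":0,"ry":0,"rz":0}]'| grep -E "tcp|contact"
python3 look.py w9 screw_head wing_end keeper cup cutter
python3 - <<'E'
import cv2
a=cv2.imread("pics/w9.png")[40:270,180:480]
b=cv2.imread("pics/w8.png")[40:270,180:480]
cv2.imwrite("pics/c9.png",cv2.resize(cv2.hconcat([b,a]),None,fx=1.33,fy=1.33,interpolation=cv2.INTER_CUBIC))
E
```

```text
tcp_pos: [0.4928, 0.065, 0.1312]
contact_force: [-5.4, -1.7, 24.8]
tcp_pos: [0.5178, 0.0708, 0.2166]
contact_force: [-0.4, -0.2, -0.9]
 17.98 [0.5178 0.0708 0.2166] x [-0.824  0.566 -0.001] y [0.566 0.824 0.001] F [-0.4 -0.2 -0.9] w -0.0003
[ 0.44  0.32 -0.84  1.86  0.27  1.08  0.47]
[[0.566, 0.783, 0.258, 0.451], [0.824, -0.538, -0.176, 0.116], [0.001, 0.313, -0.95, 0.388], [0.0, 0.0, 0.0, 1.0]]
screw_head [([0.5014, 0.0977, 0.1516], 0.9)]
wing_end [([0.5142, 0.1422, 0.1491], 0.8), ([0.6002, 0.3491, 0.0027], 0.4)]
keeper [([0.5375, 0.1499, 0.1817], 0.64)]
cup [([0.4215, 0.0699, 0.0952], 0.77)]
cutter [([0.5387, 0.0555, 0.0934], 0.94)]
```

View pics/c9.png

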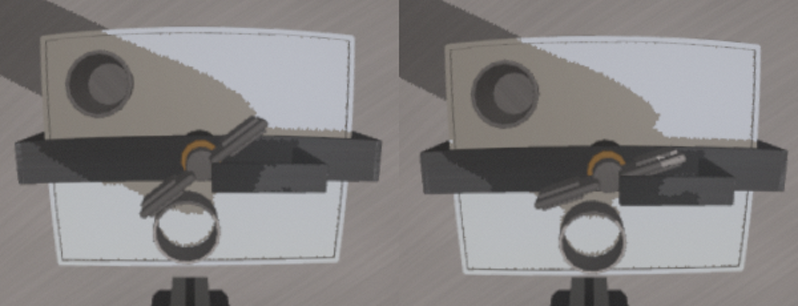

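In the crops (before on the left, now on the right) the wings turned from about 33° to about 20°, so they advanced and were then dragged back with the finger, which had caught the wing with its corner. I approach again with the tool turned 25°, so that the finger's flat side meets the wing near the stop.

```bash
python3 -m jog '[{"fingers":0,"x":-0.0073,"y":0.0059,"z":0,"rx":0,"ry":0,"rz":0},{"fingers":0,"x":0,"y":0,"z":0,"rx":0,"ry":0,"rz":8.3},{"fingers":0,"x":0,"y":0,"z":0,"rx":0,"ry":0,"rz":8.4},{"fingers":0,"x":0,"y":0,"z":0,"rx":0,"ry":0,"rz":8.3},{"fingers":0,"x":0,"y":0,"z":0.05,"rx":0,"ry":0,"rz":0},{"fingers":0,"x":0,"y":0,"z":0.025,"rx":0,"ry":0,"rz":0},{"fingers":0,"x":0,"y":0,"z":0.01,"rx":0,"ry":0,"rz":0},{"fingers":0,"x":0,"y":0,"z":0,"rx":0,"ry":0,"rz":0}]' | grep -E "tcp|contact|clock"
python3 -m jog '[{"fingers":0,"x":-0.0015,"y":-0.0117,"z":0,"rx":0,"ry":0,"rz":0},{"fingers":0,"x":0.0027,"y":-0.0115,"z":0,"rx":0,"ry":0,"rz":0}]' | grep -E "tcp|contact"
python3 -m jog '[{"fingers":0,"x":0.0028,"y":-0.0052,"z":0,"rx":0,"ry":0,"rz":0}]' | grep -E "tcp|contact"
python3 -m jog '[{"fingers":0,"x":0.0036,"y":-0.0047,"z":0,"rx":0,"ry":0,"rz":0}]' | grep -E "tcp|contact"
python3 -m jog '[{"fingers":0,"x":0.0021,"y":-0.0021,"z":0,"rx":0,"ry":0,"rz":0}]' | grep -E "tcp|contact"
python3 -m jog '[{"fingers":0,"x":0.0023,"y":-0.0019,"z":0,"rx":0,"ry":0,"rz":0}]' | grep -E "tcp|contact"
python3 - <<'E'
from h import *
for c in("top","side","wrist"):
    im,d=r.grab_frame(c); cv2.imwrite(f"pics/{c}10.png",im[:,:,::-1])
    for t in("screw_head","wing_end"):
        print(c,t,[(np.round(k["xyz"],4).tolist(),round(k["score"],2)) for k in r.landmark_of(t,c)[:2]])
E
```

```text
clock: 19.27
tcp_pos: [0.5264, 0.0716, 0.1302]
contact_force: [0.7, 0.1, 0.6]
tcp_pos: [0.5055, 0.0601, 0.1312]
contact_force: [2.2, 0.5, 0.3]
tcp_pos: [0.5001, 0.06, 0.1315]
contact_force: [3.1, -0.7, 3.9]
tcp_pos: [0.4948, 0.0614, 0.1315]
contact_force: [3.2, 1.5, 2.8]
tcp_pos: [0.492, 0.0625, 0.1314]
contact_force: [4.2, -0.2, 5.8]
tcp_pos: [0.4902, 0.063, 0.1315]
contact_force: [5.8, -1.2, 6.9]
top screw_head []
top wing_end []
side screw_head [([0.5052, 0.0909, 0.1474], 0.61), ([0.5016, 0.0969, 0.1339], 0.35)]
side wing_end [([0.5289, 0.1344, 0.1486], 0.7)]
wrist screw_head [([0.502, 0.0985, 0.1487], 0.71)]
wrist wing_end [([0.5272, 0.1337, 0.1468], 0.78)]
```

Run:
```python
import cv2
a=cv2.imread("pics/wrist10.png")[100:320,200:480]
b=cv2.imread("pics/side10.png")[190:290,260:380]
cv2.imwrite("pics/c10.png",cv2.hconcat([cv2.resize(a,(400,314),interpolation=cv2.INTER_CUBIC),cv2.resize(b,(377,314),interpolation=cv2.INTER_CUBIC)]))
```

```text
(no output)
```

View pics/c10.png

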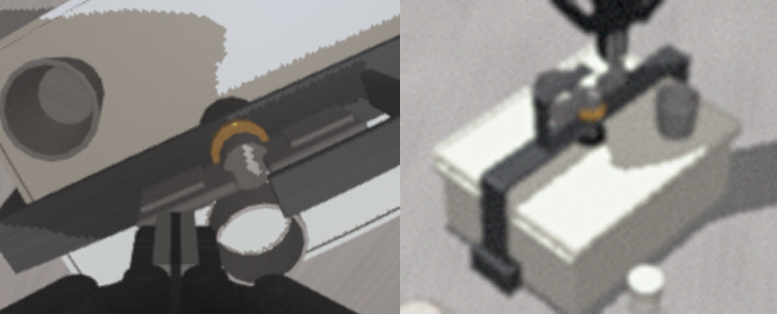

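The finger now lies flat behind the wing at (175,205) in the left crop. The wings run along the yoke at α≈181° and the resistance is rising, so the foot is near the lid. I continue in small steps, slightly higher to relieve the vertical load.

```bash
python3 -m jog '[{"fingers":0,"x":0,"y":0,"z":-0.004,"rx":0,"ry":0,"rz":0}]' | grep -E "tcp|contact"
python3 -m jog '[{"fingers":0,"x":0.0025,"y":-0.0016,"z":0,"rx":0,"ry":0,"rz":0}]' | grep -E "tcp|contact"
python3 -m jog '[{"fingers":0,"x":0.0026,"y":-0.0015,"z":0,"rx":0,"ry":0,"rz":0}]' | grep -E "tcp|contact"
python3 -m jog '[{"fingers":0,"x":0.0027,"y":-0.0012,"z":0,"rx":0,"ry":0,"rz":0}]' | grep -E "tcp|contact"
python3 - <<'E'
from h import *
for c in("side","wrist"):
    im,d=r.grab_frame(c); cv2.imwrite(f"pics/{c}11.png",im[:,:,::-1])
    for t in("screw_head","wing_end"):
        print(c,t,[(np.round(k["xyz"],4).tolist(),round(k["score"],2)) for k in r.landmark_of(t,c)[:2]])
E
```

```text
tcp_pos: [0.4874, 0.0628, 0.1341]
contact_force: [0.4, 0.7, 0.5]
tcp_pos: [0.4844, 0.0641, 0.134]
contact_force: [0.2, 0.3, 0.2]
tcp_pos: [0.4817, 0.0657, 0.1338]
contact_force: [-0.4, 0.6, 0.0]
tcp_pos: [0.4797, 0.0675, 0.134]
contact_force: [0.1, 0.1, 0.5]
side screw_head [([0.5046, 0.0981, 0.1499], 0.51)]
side wing_end [([0.531, 0.1359, 0.1513], 0.43)]
wrist screw_head [([0.502, 0.0963, 0.1524], 0.85)]
wrist wing_end [([0.5289, 0.135, 0.1494], 0.61)]
```

Raising 3 mm freed the finger completely: it slides over the top of the wing, so the real fingertip stands higher than the reported TCP. I check that from the depth image.

Run:
```python
from h import *
show()
C=r.get_calibration("wrist");K=np.array(C["mtx"]);E=np.array(C["extrinsics"])
im,d=r.grab_frame("wrist")
def pt(u,v):
    a=np.array([u-K[0,2],v-K[1,2]]);rr=np.hypot(*a);th=rr/K[0,0]
    ray=np.array([*(a/rr*np.sin(th)),np.cos(th)]);ray/=ray[2]
    return (E@np.append(ray*d[v,u],1))[:3]
for v in range(240,330,6):
    print(v,[(u,pt(u,v).round(3).tolist()) for u in(300,315,330)])
# where TCP would project
p,M,o=st()
q=np.linalg.inv(E)@np.append(p,1);th=np.arctan2(np.hypot(q[0],q[1]),q[2]);print("tcp px",K[:2,2]+K[0,0]*th*q[:2]/np.hypot(q[0],q[1]),"depth",q[2])
```

```text
21.27 [0.4806 0.0674 0.1344] x [-0.508  0.861 -0.   ] y [ 0.861  0.508 -0.   ] F [ 0.5  0.2 -0.4] w 0.0001
240 [(300, [0.47, 0.055, 0.122]), (315, [0.478, 0.06, 0.123]), (330, [0.481, 0.074, 0.145])]
246 [(300, [0.472, 0.052, 0.124]), (315, [0.476, 0.066, 0.144]), (330, [0.481, 0.073, 0.152])]
252 [(300, [0.474, 0.048, 0.124]), (315, [0.472, 0.074, 0.171]), (330, [0.478, 0.079, 0.172])]
258 [(300, [0.467, 0.068, 0.171]), (315, [0.471, 0.075, 0.178]), (330, [0.478, 0.078, 0.178])]
264 [(300, [0.467, 0.068, 0.176]), (315, [0.472, 0.075, 0.184]), (330, [0.478, 0.078, 0.183])]
270 [(300, [0.468, 0.068, 0.182]), (315, [0.472, 0.075, 0.189]), (330, [0.478, 0.078, 0.188])]
276 [(300, [0.468, 0.068, 0.188]), (315, [0.472, 0.075, 0.194]), (330, [0.477, 0.079, 0.194])]
282 [(300, [0.468, 0.068, 0.193]), (315, [0.472, 0.074, 0.197]), (330, [0.477, 0.078, 0.198])]
288 [(300, [0.466, 0.075, 0.207]), (315, [0.473, 0.074, 0.201]), (330, [0.478, 0.077, 0.2])]
294 [(300, [0.466, 0.075, 0.211]), (315, [0.471, 0.076, 0.209]), (330, [0.476, 0.079, 0.209])]
300 [(300, [0.467, 0.073, 0.211]), (315, [0.472, 0.076, 0.212]), (330, [0.476, 0.079, 0.213])]
306 [(300, [0.467, 0.074, 0.217]), (315, [0.471, 0.077, 0.217]), (330, [0.476, 0.079, 0.217])]
312 [(300, [0.468, 0.073, 0.219]), (315, [0.473, 0.074, 0.217]), (330, [0.477, 0.078, 0.218])]
318 [(300, [0.466, 0.078, 0.228]), (315, [0.477, 0.067, 0.211]), (330, [0.481, 0.071, 0.212])]
324 [(300, [0.466, 0.078, 0.232]), (315, [0.478, 0.065, 0.212]), (330, [0.483, 0.068, 0.211])]
tcp px [323.29445369 240.29446632] depth 0.18770536939405863
```

The depth image shows the true fingertip about 30 mm above the reported TCP, which explains the slipping. I go lower, to TCP 0.117 (tip at about 0.148), which keeps the gripper body above the keeper.

```bash
python3 -m jog '[{"fingers":0,"x":0,"y":0,"z":-0.05,"rx":0,"ry":0,"rz":0},{"fingers":0,"x":-0.0213,"y":0.0275,"z":0,"rx":0,"ry":0,"rz":0},{"fingers":0,"x":0,"y":0,"z":0.04,"rx":0,"ry":0,"rz":0},{"fingers":0,"x":0,"y":0,"z":0.015,"rx":0,"ry":0,"rz":0},{"fingers":0,"x":0,"y":0,"z":0.0124,"rx":0,"ry":0,"rz":0},{"fingers":0,"x":0,"y":0,"z":0,"rx":0,"ry":0,"rz":0}]' | grep -E "tcp|contact"
python3 - <<'E'
from h import *
show()
im,d=r.grab_frame("wrist"); cv2.imwrite(f"pics/w12.png",im[:,:,::-1])
for t in("screw_head","wing_end","cutter","cup"):
    print(t,[(np.round(k["xyz"],4).tolist(),round(k["score"],2)) for k in r.landmark_of(t,"wrist")[:2]])
E
```

```text
tcp_pos: [0.5145, 0.0632, 0.1166]
contact_force: [0.2, 1.1, 0.4]
 22.07 [0.5145 0.0632 0.1166] x [-0.508  0.861  0.001] y [ 0.861  0.508 -0.001] F [0.2 1.1 0.4] w -0.0003
screw_head [([0.4993, 0.0964, 0.1521], 0.93)]
wing_end [([0.5294, 0.1365, 0.15], 0.89)]
cutter [([0.5407, 0.058, 0.0941], 0.82), ([0.4992, 0.0941, 0.0004], 0.25)]
cup [([0.4243, 0.0695, 0.0932], 0.84), ([0.5383, 0.1502, 0.1785], 0.75)]
```

```bash
python3 -m jog '[{"fingers":0,"x":0.0024,"y":-0.0086,"z":0,"rx":0,"ry":0,"rz":0},{"fingers":0,"x":0.0028,"y":-0.0052,"z":0,"rx":0,"ry":0,"rz":0}]' | grep -E "tcp|contact"
python3 -m jog '[{"fingers":0,"x":0.0036,"y":-0.0047,"z":0,"rx":0,"ry":0,"rz":0}]' | grep -E "tcp|contact"
python3 -m jog '[{"fingers":0,"x":0.0044,"y":-0.004,"z":0,"rx":0,"ry":0,"rz":0}]' | grep -E "tcp|contact"
python3 -m jog '[{"fingers":0,"x":0.0051,"y":-0.0031,"z":0,"rx":0,"ry":0,"rz":0}]' | grep -E "tcp|contact"
python3 -m jog '[{"fingers":0,"x":0.0055,"y":-0.0022,"z":0,"rx":0,"ry":0,"rz":0}]' | grep -E "tcp|contact"
```

```text
tcp_pos: [0.4998, 0.0602, 0.1171]
contact_force: [2.1, -1.4, -0.5]
tcp_pos: [0.4978, 0.0609, 0.1179]
contact_force: [15.6, -3.4, -8.7]
tcp_pos: [0.4962, 0.0616, 0.1187]
contact_force: [27.8, -5.7, -16.1]
tcp_pos: [0.4947, 0.0625, 0.1194]
contact_force: [38.1, -12.1, -22.1]
tcp_pos: [0.4936, 0.0637, 0.1199]
contact_force: [48.3, -20.2, -27.7]
```

The tangential load is over 45 N with almost no motion, so this is a hard stop. I back off, lift, and check.

```bash
python3 -m jog '[{"fingers":0,"x":-0.01,"y":0.0053,"z":0,"rx":0,"ry":0,"rz":0},{"fingers":0,"x":-0.0085,"y":0.01,"z":0,"rx":0,"ry":0,"rz":0},{"fingers":0,"x":-0.0045,"y":0.009,"z":0,"rx":0,"ry":0,"rz":0}]' | grep -E "tcp|contact"
python3 -m jog '[{"fingers":0,"x":0,"y":0,"z":-0.06,"rx":0,"ry":0,"rz":0},{"fingers":0,"x":-0.02,"y":0,"z":-0.055,"rx":0,"ry":0,"rz":0},{"fingers":0,"x":-0.01,"y":0,"z":-0.05,"rx":0,"ry":0,"rz":0},{"fingers":0,"x":0,"y":0,"z":0,"rx":0,"ry":0,"rz":0}]' | grep -E "tcp|contact"
python3 look.py w13 screw_head wing_end keeper cutter cup
python3 - <<'E'
from h import *
for c in("side","top"):
    im,d=r.grab_frame(c); cv2.imwrite(f"pics/{c}13.png",im[:,:,::-1])
    for t in("screw_head","wing_end"):
        print(c,t,[(np.round(k["xyz"],4).tolist(),round(k["score"],2)) for k in r.landmark_of(t,c)[:2]])
a=cv2.imread("pics/w13.png")[60:300,160:480]
b=cv2.imread("pics/side13.png")[190:290,260:380]
cv2.imwrite("pics/c13.png",cv2.hconcat([cv2.resize(a,(420,315),interpolation=cv2.INTER_CUBIC),cv2.resize(b,(377,315),interpolation=cv2.INTER_CUBIC)]))
E
```

```text
tcp_pos: [0.5114, 0.0619, 0.1169]
contact_force: [-0.4, 0.1, 0.2]
tcp_pos: [0.5289, 0.0369, 0.2857]
contact_force: [-0.7, 0.1, -0.4]
 23.95 [0.5289 0.0369 0.2857] x [-0.508  0.862 -0.003] y [0.862 0.508 0.006] F [-0.7  0.1 -0.4] w -0.0002
[ 0.46  0.24 -0.77  1.76  0.18  1.2   0.18]
[[0.861, 0.481, 0.164, 0.487], [0.508, -0.819, -0.268, 0.105], [0.005, 0.314, -0.949, 0.457], [0.0, 0.0, 0.0, 1.0]]
screw_head [([0.5028, 0.0964, 0.1505], 0.65)]
wing_end []
keeper [([0.5393, 0.1486, 0.1821], 0.57)]
cutter [([0.54, 0.0562, 0.0964], 0.57)]
cup [([0.4205, 0.0686, 0.0928], 0.86)]
side screw_head [([0.504, 0.0949, 0.1475], 0.65)]
side wing_end [([0.5283, 0.1371, 0.1477], 0.66)]
top screw_head []
top wing_end []
```

View pics/c13.png

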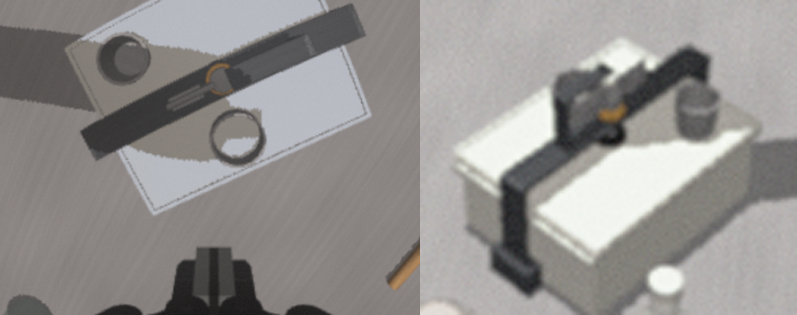

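The picture shows the wings lying along the yoke, hub at (218,85) in the left crop, and nothing else moved. The head stands at about 0.149. The wing hardly moved in that last push, so I confirm the stop. For this I turn the tool a quarter round, so that no part of the gripper can be near the keeper tab, and push the free wing again.

```bash
python3 -m jog '[{"fingers":0,"x":0.0118,"y":-0.0096,"z":0,"rx":0,"ry":0,"rz":0},{"fingers":0,"x":0,"y":0,"z":0,"rx":0,"ry":0,"rz":9.3},{"fingers":0,"x":0,"y":0,"z":0,"rx":0,"ry":0,"rz":9.3},{"fingers":0,"x":0,"y":0,"z":0,"rx":0,"ry":0,"rz":9.3},{"fingers":0,"x":0,"y":0,"z":0,"rx":0,"ry":0,"rz":9.3},{"fingers":0,"x":0,"y":0,"z":0,"rx":0,"ry":0,"rz":9.3},{"fingers":0,"x":0,"y":0,"z":0,"rx":0,"ry":0,"rz":9.3},{"fingers":0,"x":0,"y":0,"z":0,"rx":0,"ry":0,"rz":9.2}]' | grep -E "tcp|contact"
python3 -m jog '[{"fingers":0,"x":0,"y":0,"z":0.06,"rx":0,"ry":0,"rz":0},{"fingers":0,"x":0,"y":0,"z":0.06,"rx":0,"ry":0,"rz":0},{"fingers":0,"x":0,"y":0,"z":0.03,"rx":0,"ry":0,"rz":0},{"fingers":0,"x":0,"y":0,"z":0.018,"rx":0,"ry":0,"rz":0},{"fingers":0,"x":0,"y":0,"z":0,"rx":0,"ry":0,"rz":0}]' | grep -E "tcp|contact"
python3 -c "from h import *;show()"
python3 -m jog '[{"fingers":0,"x":0,"y":-0.005,"z":0,"rx":0,"ry":0,"rz":0},{"fingers":0,"x":0,"y":-0.004,"z":0,"rx":0,"ry":0,"rz":0}]' | grep -E "tcp|contact"
python3 -m jog '[{"fingers":0,"x":0,"y":-0.004,"z":0,"rx":0,"ry":0,"rz":0}]' | grep -E "tcp|contact"
python3 -m jog '[{"fingers":0,"x":0,"y":-0.004,"z":0,"rx":0,"ry":0,"rz":0}]' | grep -E "tcp|contact"
python3 -m jog '[{"fingers":0,"x":0,"y":-0.004,"z":0,"rx":0,"ry":0,"rz":0}]' | grep -E "tcp|contact"
```

```text
tcp_pos: [0.5116, 0.0419, 0.2821]
contact_force: [1.0, 0.6, -0.0]
tcp_pos: [0.5118, 0.0416, 0.1137]
contact_force: [1.3, 0.3, 1.0]
 26.18 [0.5118 0.0416 0.1137] x [ 0.566  0.825 -0.001] y [ 0.825 -0.566 -0.001] F [1.3 0.3 1. ] w -0.0002
tcp_pos: [0.5057, 0.047, 0.1153]
contact_force: [-0.3, -0.4, 0.4]
tcp_pos: [0.5021, 0.0491, 0.1148]
contact_force: [0.8, 1.1, 0.5]
tcp_pos: [0.4985, 0.0512, 0.1144]
contact_force: [-0.6, -0.9, -1.0]
tcp_pos: [0.4955, 0.0532, 0.1142]
contact_force: [4.5, -3.4, -0.1]
```

```bash
python3 -m jog '[{"fingers":0,"x":0,"y":-0.003,"z":0,"rx":0,"ry":0,"rz":0}]' | grep -E "tcp|contact"
python3 -m jog '[{"fingers":0,"x":0,"y":-0.003,"z":0,"rx":0,"ry":0,"rz":0}]' | grep -E "tcp|contact"
python3 -m jog '[{"fingers":0,"x":0,"y":-0.002,"z":0,"rx":0,"ry":0,"rz":0}]' | grep -E "tcp|contact"
```

```text
tcp_pos: [0.495, 0.0537, 0.1146]
contact_force: [8.2, -6.9, -3.6]
tcp_pos: [0.4943, 0.0544, 0.1149]
contact_force: [13.2, -8.7, -5.3]
tcp_pos: [0.494, 0.0547, 0.1151]
contact_force: [16.2, -10.2, -7.3]
```

A clear stop: nearly 20 N at 38 mm radius and no motion, with the gripper clear of the keeper. I back off, lift, and hand in.

```bash
python3 -m jog '[{"fingers":0,"x":0,"y":0.014,"z":0,"rx":0,"ry":0,"rz":0},{"fingers":0,"x":0,"y":0.014,"z":0,"rx":0,"ry":0,"rz":0},{"fingers":0,"x":0,"y":0,"z":-0.05,"rx":0,"ry":0,"rz":0},{"fingers":0,"x":0,"y":0,"z":-0.06,"rx":0,"ry":0,"rz":0},{"fingers":0,"x":0,"y":0,"z":-0.05,"rx":0,"ry":0,"rz":0},{"fingers":0,"x":0,"y":0,"z":0,"rx":0,"ry":0,"rz":0}]' | grep -E "tcp|contact"
python3 look.py w14 screw_head wing_end cup cutter
python3 -c "from h import *;print(r.hand_in())"
```

```text
tcp_pos: [0.5142, 0.0429, 0.2781]
contact_force: [-0.0, 0.5, -1.2]
 27.93 [0.5142 0.0429 0.2781] x [0.566 0.825 0.005] y [ 0.824 -0.566  0.006] F [-0.   0.5 -1.2] w -0.0005
[ 0.35  0.2  -0.63  1.81  0.13  1.17 -0.92]
[[0.825, -0.54, -0.169, 0.558], [-0.566, -0.784, -0.256, 0.108], [0.005, 0.307, -0.952, 0.45], [0.0, 0.0, 0.0, 1.0]]
screw_head [([0.5032, 0.1008, 0.1527], 0.97), ([0.6316, -0.3748, -0.0027], 0.49)]
wing_end [([0.4994, 0.0945, 0.0011], 0.59)]
cup [([0.4205, 0.0695, 0.095], 0.66), ([0.4379, -0.3374, 0.0019], 0.57)]
cutter [([0.5397, 0.0563, 0.0987], 0.92)]
the job is handed in; nothing more can be done
None
```

The thumbscrew is turned clockwise to a hard stop, confirmed by a second push of nearly 20 N that did not move it; the peak wrist load was about 59 N, cup and cutter stayed in place, and the job was handed in at about 28 s with the robot clear.

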